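# Load the rosin sampler tray and slide it onto its cloth

### The job

Fill the wooden sampler tray with the rosin cakes, one after another in the order of the dots: first the amber cake in the one-dot pocket, then the red cake in the two-dot pocket, then the black cake in the three-dot pocket, each set down gently (not dropped), fully down in its pocket and let go before the next. When all three are in, slide the tray by its handle, flat along the bench without lifting it, until it sits centred and square on the green cloth, then let go. Leave the bottle, the bell and the brush where they are.

Things in the scene. Friction and masses are not known exactly. Their poses are not given: they have to be found in the camera images.
- tray: Dark wooden tray, a slab 140 mm (x) by 200 mm (y) by 18 mm thick, lying loose on the bench, about 0.45 kg. Three round pockets in a row along y, their centres 25 mm on the +x side of the centre and 66 mm apart, marked by one, two and three ivory dots along the +x edge. An upright pale handle stands on it 45 mm to the -x side, the side towards the robot. Origin: centre of its underside, z up.
- pocket1 (a point): Centre of the floor of the first pocket of the tray (one dot, at the tray's +y end: the left one seen from the robot): a round recess 50 mm in diameter, 10 mm deep, floor 8 mm above the tray's underside. Axes as the tray.
- pocket2 (a point): Centre of the floor of the second pocket of the tray (two dots, the middle one): a round recess 50 mm in diameter, 10 mm deep, floor 8 mm above the tray's underside. Axes as the tray.
- pocket3 (a point): Centre of the floor of the third pocket of the tray (three dots, at the tray's -y end: the right one seen from the robot): a round recess 50 mm in diameter, 10 mm deep, floor 8 mm above the tray's underside. Axes as the tray.
- tray_grip (a point): Middle of the top edge of the tray's handle, 57 mm above the tray's underside. The handle is a solid upright board 12 mm thick (tray x), 80 mm long (tray y), rising 39 mm above the tray's top face.
- rosin_amber: Rosin cake: a round puck 44 mm in diameter and 30 mm tall, straight-sided; the lower 14 mm is a pale wooden cup, the upper part and top are golden amber. Origin: centre of its underside, z up. Stands loose on the bench at the start. About 60 g.
- rosin_red: Rosin cake: a round puck 44 mm in diameter and 30 mm tall, straight-sided; the lower 14 mm is a pale wooden cup, the upper part and top are deep red. Origin: centre of its underside, z up. Stands loose on the bench at the start. About 60 g.
- rosin_black: Rosin cake: a round puck 44 mm in diameter and 30 mm tall, straight-sided; the lower 14 mm is a pale wooden cup, the upper part and top are black. Origin: centre of its underside, z up. Stands loose on the bench at the start. About 60 g.
- mat: Thin green cloth fixed flat on the bench, 180 mm (x) by 240 mm (y), 1 mm thick; it does not hinder sliding. The tray centred on it, long side along the cloth's long side and handle towards the robot, leaves a 20 mm green border all round. Origin: its centre, z up; the bench is at its underside.
- bottle: Bystander, to be left alone: small clear bottle with a red cap, 40 mm in diameter, 100 mm tall, standing on the bench. Origin: centre of its underside.
- bell: Bystander, to be left alone: small brass hand bell, 60 mm in diameter at the foot, 66 mm tall, standing on the bench. Origin: centre of its underside.
- brush: Bystander, to be left alone: brush lying on the bench, about 200 mm long along its x. Origin: on its underside near the middle.
Things that resemble listed ones, but are neither listed nor needed, are in the scene too. Leave any purple or turquoise look-alike of the rosin_amber alone.

How it is judged:
By the outcome, as a careful person would: the job done as asked, in the order asked, and still so for the second after the job is handed in, with the robot touching nothing.
It also fails if it takes over 69 s, if anything falls off the work surface, if the arm or the gripper's body presses on something with over 40 N, if the wrist force passes 120 N, or if a joint passes its speed limit or range.

### The arm

A 6-joint arm with a two-finger parallel gripper is mounted at the origin on the work surface. World frame = base frame: x ahead of the robot, y to its left, z up, the work surface at z = 0. Lengths are in mm, angles in degrees, forces in N, time in s.
With the tool pointing down it reaches from about 350 to 725 mm from the base axis. Payload 6 kg.
Tool frame: the origin (TCP) lies at the very end of the fingers, on their centre line; the grasp point (between the pads) lies 19 mm behind it; z points along the fingers, y is the line along which they close (so a half turn about z gives the same grasp; the last joint's range is limited). The gripper opens to 85 mm and grips with 20 to 120 N. Pads are 22 mm wide; open, the fingers measure 114 mm over their backs; the gripper's body (76 mm by 85 mm) begins 54 mm behind the grasp point. The pads swing forward as they close: fully open they stand 13 mm farther back than shut.
Start: joints at [93.031, 2.303, 4.859, 0, -92.561, -19.12], TCP at [166.249, 576.485, 231.261] pointing down, gripper open.
Joint ranges: [-146.85, 146.85], [-73.84, 115.35], [-62.03, 85.46], [-188.31, 113.3], [-161.28, -10.13], [-171.36, 171.36]. Speed limits (degrees/s): [147.25, 147.25, 172.46, 180, 180, 180].

### API

Orientations are given as [roll, pitch, yaw] about the fixed x, y, z axes, in that order (R = Rz(yaw) Ry(pitch) Rx(roll)).
In Python, from station import bot gives the robot as it stands. The module is installed in compiled form; this text tells all that it offers.
- The arm moves only by the tool arm_command, never from a script. Its argument "motion" is text: rows parted by semicolons, each of 7 numbers parted by spaces: the gripper's target within -1 to 1 (fully open at 1, half-way at 0, shut at -1), then the shift along the tool's x, y, z in m, then the turn, a rotation vector about the tool's x, y, z in degrees. A call has 1 to 20 rows; each row shifts and turns the commanded pose from where the row before left it, along the tool's axes as they then stand; what a row does not reach is not made up. A row lasts 1/10 s, in which the tool goes at most 50 mm and 8.59 degrees, less where a joint would pass 70% of its speed; a pose out of reach is approached as far as the arm can. A call with a gripper value outside its range is refused whole. The fingers move at their own pace and stop on an object; "force" is the grip in N (left out, the last holds). Time passes only in rows, so rows that do not move let the fingers close. It gives the time, the measured TCP pose, the force, the opening and the grip force at its end, in the units of the state.
- bot.get_obs(): the state, without advancing time (a new reading comes with each control period).
- bot.grab_frame(name): name is "scene" or "top" or "wrist"; returns a dict with "frame" (480x640x3 uint8, red, green, blue), "fovy" (degrees; the focal length in pixels is half the picture's height over the tangent of half this angle, whatever the lens; pixels are square), "cx", "cy" (the principal point, pixels), "rvec" (rotation vector, rad) and "tvec" (3), from world to camera coordinates, as OpenCV has them; the wrist camera has in their place "hand_eye" (4x4, takes a point from camera to tool coordinates, whose origin is the TCP and whose axes are the flange's). Camera axes: x right, y down, z forward; pixel columns grow to the right and rows downward; lengths in mm; the calibration is good to about 2 mm. A picture is of the moment at which its call begins: read the wrist's pose just before it. There is no depth.
- bot.close_job(): hands the job in; it is judged then, once.
The state is a dict: "t": time; "joint_pos": joint angles; "dq": joint speeds; "tau": joint torques, N m; "eef_pos": TCP position; "orientation": TCP orientation; "ft_force": force on the tool from outside, world axes, zero at the start; "torque": the same for the moment, N m; "finger_gap": finger opening in mm; "grip_force": force on a finger pad.
Only numpy, scipy, OpenCV 4.12 (cv2) and the standard library are available. Lean on these libraries where they do the work, as an engineer would, in place of code of your own. Each camera call takes 0.05 s, during which the arm holds its last target. There are 200 camera calls.

## Working session

There is one attempt and no reset: what is moved stays moved. The work goes in short steps, Python scripts to look and compute and a tool call to move; the robot and the scene stay as the last step left them, time stands still between calls to the robot, and variables do not carry over. Pictures are saved under pics/ and viewed, at most 10 in all, crops included, and the job is handed in when it is done.

Besides the shell and the picture viewer there is one more tool, called after "Request:" as name(argument=value, ...), one argument or row to a line, values as JSON. arm_command: Moves the arm, as the interface text tells. Its arguments: {"type":"object","properties":{"motion":{"type":"string"},"force":{"type":"number"}},"required":["motion"]}

```bash
mkdir -p pics; cat > h.py <<'E'
import numpy as np, cv2, pickle
from station import bot
from scipy.spatial.transform import Rotation as R
def grab(n,name):
    o=bot.get_obs(); f=bot.grab_frame(n); f['obs']=o
    pickle.dump(f,open(f'pics/{name}.pkl','wb')); cv2.imwrite(f'pics/{name}.png',f['frame'][:,:,::-1]); return f
def load(name): return pickle.load(open(f'pics/{name}.pkl','rb'))
def ray(f,u,v):
    fl=240/np.tan(np.radians(f['fovy']/2)); d=np.array([(u-f['cx'])/fl,(v-f['cy'])/fl,1.])
    if 'hand_eye' in f and f['hand_eye'] is not None:
        o=f['obs']; Rt=R.from_euler('xyz',o['orientation'],degrees=True).as_matrix(); H=np.array(f['hand_eye'])
        return Rt@H[:3,3]+np.array(o['eef_pos']), Rt@H[:3,:3]@d
    Rm=cv2.Rodrigues(np.array(f['rvec'],float))[0]; return -Rm.T@np.array(f['tvec'],float).ravel(), Rm.T@d
def at(f,u,v,z):
    c,d=ray(f,u,v); return c+d*(z-c[2])/d[2]
def tri(*a):
    A=np.zeros((3,3));b=np.zeros(3)
    for f,u,v in a:
        c,d=ray(f,u,v); d=d/np.linalg.norm(d); P=np.eye(3)-np.outer(d,d); A+=P;b+=P@c
    return np.linalg.solve(A,b)
E
python3 - <<'E'
from h import *
for n in('scene','top'):
    f=grab(n,n+'0'); print(n,{k:v for k,v in f.items() if k not in('frame','obs')},ray(f,320,240))
f=grab('wrist','wrist0');print(f['hand_eye']);print(bot.get_obs())
E
```

```text
scene {'fovy': 46.69577281863201, 'cx': 321.8973137167405, 'cy': 233.06966700807442, 'rvec': array([ 2.08227444,  0.7190522 , -0.40905842]), 'tvec': array([-465.32007482, -155.77882194, 1530.38281326])} (array([1221.39611438, -748.81570115,  728.23618833]), array([-0.52500509,  0.62580054, -0.57698385]))
top {'fovy': 46.04751480299615, 'cx': 319.4933125850023, 'cy': 236.44848058294116, 'rvec': array([ 2.16313127, -2.20960526,  0.08843706]), 'tvec': array([ -3.58585445, 606.53141548, 972.60199364])} (array([ 532.32542967,   -9.35779682, 1015.08123957]), array([ 0.06805827, -0.00791746, -0.99767015]))
[[ 4.75663423e-04 -9.57052234e-01 -2.89915151e-01  7.49703154e+01]
 [ 9.99999514e-01  2.04742028e-04  9.64814620e-04  3.35334112e-01]
 [-8.64020172e-04 -2.89915468e-01  9.57051866e-01 -1.42824284e+02]
 [ 0.00000000e+00  0.00000000e+00  0.00000000e+00  1.00000000e+00]]
{'t': 0.15, 'joint_pos': array([ 9.30320618e+01,  2.33150139e+00,  4.81662693e+00, -1.72173487e-02,
       -9.25596806e+01, -1.91219558e+01]), 'dq': array([ 0.01579395, -0.029026  ,  0.16926927,  0.13033734, -0.00855774,
       -0.07886961]), 'tau': array([-3.15497018e-03, -3.68616521e+01,  3.47691715e+01,  6.93630606e+00,
       -4.41406257e-03,  1.10017510e-06]), 'eef_pos': array([166.14542437, 576.29608303, 230.51898882]), 'orientation': array([ 1.79923924e+02, -8.17063073e-03, -1.60891309e+01]), 'ft_force': array([-0.09923069,  0.32672081, -0.58326898]), 'torque': array([-0.0296697 , -0.02330646,  0.04035945]), 'grip_force': 0.0, 'finger_gap': 85.779081973273}
```

View pics/top0.png

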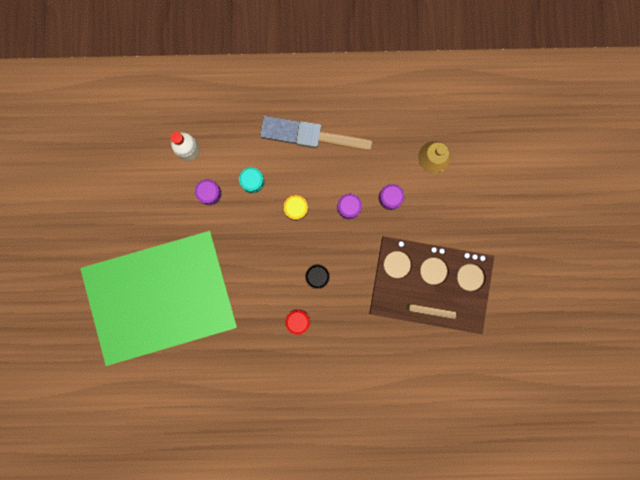

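View pics/scene0.png

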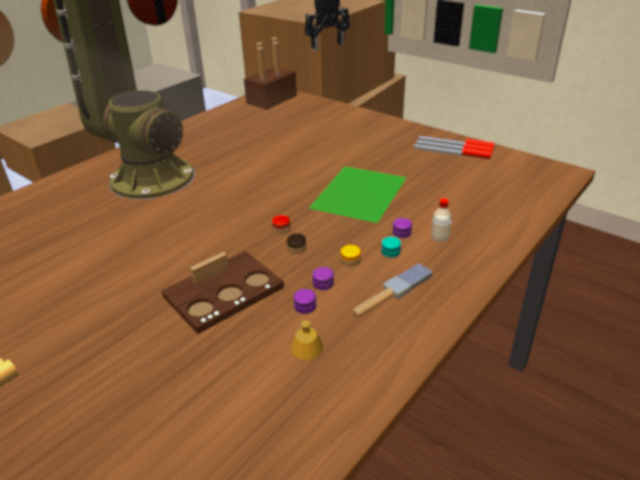

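The top view shows the tray at about (432,284) with dots on its far edge: one at (401,244), two at (438,250), three at (475,257). The handle is at (432,311). The amber cake is at (296,207), red (298,322), black (317,276), and the cloth at (158,298). The purple look-alikes are at (208,192), (349,206) and (392,197), and the turquoise one at (251,180). In the scene view amber is at (351,253), red (281,221) and black (297,241).
The only round pucks with yellow, red and black tops are those three. The red bottle cap at (177,138) is no cake. I'll confirm this in an enlarged crop.

```bash
python3 - <<'E'
from h import *
t=load('top0')['frame'][:,:,::-1]; s=load('scene0')['frame'][:,:,::-1]
a=cv2.resize(t[180:345,270:500],None,fx=3.4,fy=3.4,interpolation=cv2.INTER_CUBIC)
cv2.imwrite('pics/cropT.png',a)
b=cv2.resize(s[195:345,155:425],None,fx=2.9,fy=2.9,interpolation=cv2.INTER_CUBIC)
cv2.imwrite('pics/cropS.png',b)
T,S=load('top0'),load('scene0')
def blobs(f,lo,hi,box):
    m=cv2.inRange(cv2.cvtColor(f['frame'],cv2.COLOR_RGB2HSV),lo,hi)
    k=np.zeros_like(m);x0,y0,x1,y1=box;k[y0:y1,x0:x1]=m[y0:y1,x0:x1]
    n,l,st,c=cv2.connectedComponentsWithStats(k)
    i=1+np.argmax(st[1:,4]); return k,c[i],st[i]
for n,lo,hi,bt,bs in[('amber',(20,150,100),(35,255,255),(275,190,315,225),(335,235,368,268)),('red',(0,200,120),(8,255,255),(280,305,315,340),(268,210,295,235)),('black',(0,0,0),(180,255,55),(300,260,335,292),(282,230,312,255)),('mat',(50,100,50),(75,255,255),(70,220,245,375),(300,160,410,225))]:
    kt,ct,st=blobs(T,lo,hi,bt);ks,cs,ss=blobs(S,lo,hi,bs)
    print(n,ct.round(1),st,cs.round(1),ss,'tri',tri((T,*ct),(S,*cs)).round(1),'top@30',at(T,*ct,30 if n!='mat' else 1).round(1))
    if n=='mat':
        p=cv2.boxPoints(cv2.minAreaRect(np.argwhere(kt)[:,::-1].astype(np.float32)));P=np.array([at(T,*q,1)[:2] for q in p]);print(p.round(1),P.round(1),P.mean(0).round(1))
E
```

```text
amber [295.3 207.1] [284 196  24  24 451] [350.  250.8] [341 245  20  13 215] tri [657.8  24.1  23.6] top@30 [658.3  25.   30. ]
red [297.5 321.2] [285 310  25  25 166] [280.3 220.2] [272 215  18  12 171] tri [457.7  23.5  23.5] top@30 [459.7  24.7  30. ]
black [316.8 276. ] [306 265  23  23 151] [298.5 239.7] [291 235  14  12  74] tri [537.7  -9.5  20.3] top@30 [536.9 -10.3  30. ]
mat [157.7 297.8] [   81   231   155   135 13550] [358.9 193.9] [ 311  167   94   55 3113] tri [502.3 275.3  -9.1] top@30 [504.3 274.2   1. ]
[[ 77.9 268.5]
 [209.2 230.6]
 [237.  327.2]
 [105.8 365.1]] [[559.5 416.7]
 [622.6 181.7]
 [449.2 133.4]
 [388.  365.8]] [504.8 274.4]
```

View pics/cropT.png

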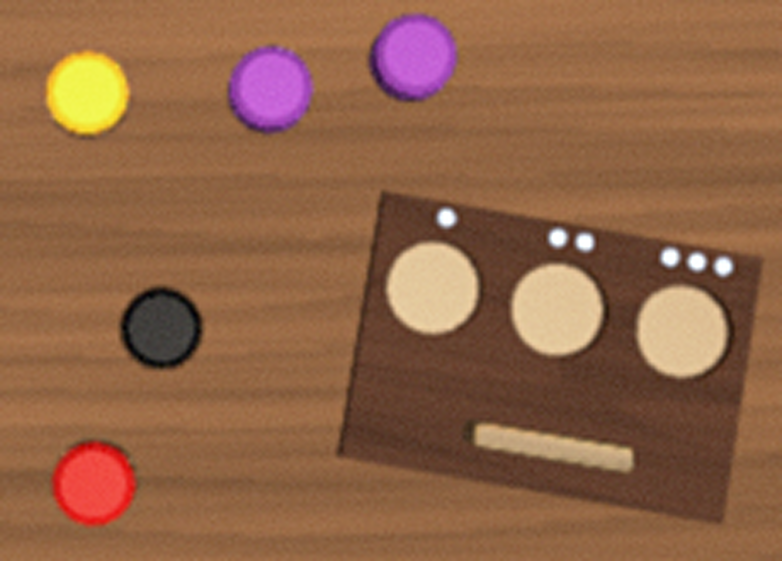

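View pics/cropS.png

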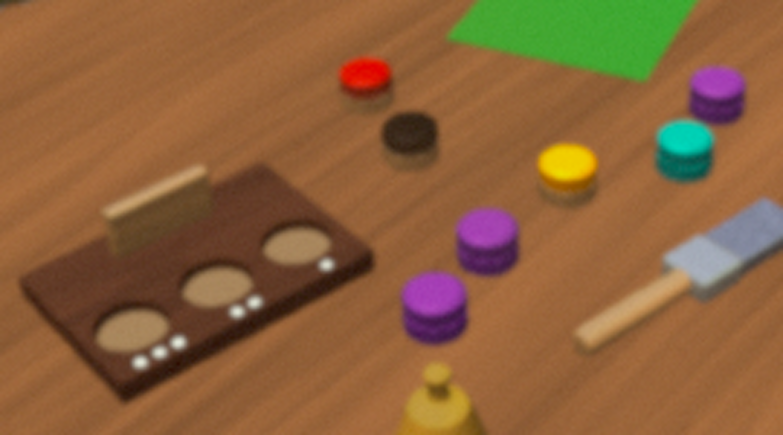

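The crops confirm it. cropT shows the amber, red and black cakes at (88,92), (94,483) and (161,328), and cropS shows pale wooden cups under those three only. The tray's pockets are at (433,288), (557,310) and (682,332) in cropT, and the handle top at (553,447). Next I'll work out the tray pose and heights.

```bash
python3 - <<'E'
from h import *
T,S=load('top0'),load('scene0')
ct=lambda x,y:((x+.5)/3.4-.5+270,(y+.5)/3.4-.5+180)
cs=lambda x,y:((x+.5)/2.9-.5+155,(y+.5)/2.9-.5+195)
for n,a,b,z in[('p1',(433,288),(297,245),8),('p2',(557,310),(217,287),8),('p3',(682,332),(132,330),8),('handle',(553,445),(157,190),57),('amber',(88,92),(567,163),30),('red',(94,483),(366,74),30),('black',(161,328),(410,132),30)]:
    print(n,tri((T,*ct(*a)),(S,*cs(*b))).round(1),'top@z',at(T,*ct(*a),z).round(1),'scene@z',at(S,*cs(*b),z).round(1))
C=np.array([at(T,*ct(*q),18)[:2] for q in[(382,192),(761,258),(722,522),(339,456)]])
print(C.round(1),C.mean(0))
for i,j in((1,0),(2,3)): d=C[j]-C[i];print('yaw',np.degrees(np.arctan2(-d[0],d[1])),np.hypot(*d))
E
```

```text
p1 [ 553.6 -154.3   10.4] top@z [ 554.6 -153.7    8. ] scene@z [ 550.3 -153.2    8. ]
p2 [ 540.7 -219.1    9.3] top@z [ 541.7 -218.3    8. ] scene@z [ 538.3 -219.     8. ]
p3 [ 527.9 -284.     9.8] top@z [ 528.8 -283.5    8. ] scene@z [ 525.1 -283.6    8. ]
handle [ 473.3 -205.5   53.2] top@z [ 474.5 -203.7   57. ] scene@z [ 476.3 -209.3   57. ]
amber [658.5  23.6  24.1] top@z [659.   24.5  30. ] scene@z [662.2  15.9  30. ]
red [457.4  24.6  22.7] top@z [458.8  25.1  30. ] scene@z [464.4  15.8  30. ]
black [535.7 -11.6  19.5] top@z [536.7 -10.6  30. ] scene@z [544.7 -23.4  30. ]
[[ 604.9 -127.2]
 [ 566.3 -323.5]
 [ 430.9 -297.3]
 [ 468.9 -101. ]] [ 517.76498773 -212.2659026 ]
yaw -11.120232825343294 200.0096727543969
yaw -10.961532304399732 199.98646936234707
```

Request:
arm_command(
  motion="0.5 0 0 0 0 0 8.5;0.5 0 0 0 0 0 8.5;0.5 0 0 0 0 0 8.5;0.5 0 0 0 0 0 8.5;0.5 0 0 0 0 0 8.5;0.5 0 0 0 0 0 8.5;0.5 0 0 0 0 0 8.5;0.5 0 0 0 0 0 8.5;0.5 0 0 0 0 0 8.5;0.5 0 0 0 0 0 8.4;0.5 0.028 -0.037 0 0 0 0;0.5 0.028 -0.037 0 0 0 0;0.5 0.028 -0.037 0 0 0 0;0.5 0.028 -0.037 0 0 0 0;0.5 0.028 -0.037 0 0 0 0;0.5 0.028 -0.037 0 0 0 0;0.5 0.028 -0.037 0 0 0 0;0.5 0.028 -0.037 0 0 0 0",
  force=30,
)

```text
t: 1.95
eef_pos: [414.9, 298.6, 231.3]
orientation: [180.0, 0.0, -101.0]
ft_force: [0.5, 1.1, 0.1]
finger_gap: 63.9
grip_force: 0.0
```

Request:
arm_command(
  motion="0.5 0.028 -0.037 0.005 0 0 0;0.5 0.028 -0.037 0.005 0 0 0;0.5 0.028 -0.037 0.005 0 0 0;0.5 0.028 -0.037 0.005 0 0 0;0.5 0.028 -0.037 0.005 0 0 0;0.5 0.028 -0.037 0.005 0 0 0;0.5 0.028 -0.037 0.005 0 0 0;0.5 0.025 -0.032 0.005 0 0 0;0.5 0 0 0.01 0 0 0;0.5 0 0 0 0 0 0;0.5 0 0 0 0 0 0",
)

```text
t: 3.05
eef_pos: [657.3, 28.1, 181.1]
orientation: [180.0, -0.0, -101.0]
ft_force: [0.2, 0.9, 0.4]
finger_gap: 63.9
grip_force: 0.0
```

```bash
cat >> h.py <<'E'
def togo(p,yaw=None):
    o=bot.get_obs(); e=np.array(o['eef_pos']); y=np.radians(o['orientation'][2])
    d=np.array(p)-e; print('eef',e.round(1),'rpy',np.round(o['orientation'],2),'tool shift mm',np.round([d[0]*np.cos(y)+d[1]*np.sin(y),d[0]*np.sin(y)-d[1]*np.cos(y),-d[2]],1),'t',round(o['t'],2))
E
python3 - <<'E'
from h import *
togo((659,24.5,180)); f=grab('wrist','w1')
E
```

```text
eef [657.3  28.1 181.1] rpy [ 1.7996e+02 -3.0000e-02 -1.0097e+02] tool shift mm [ 3.2 -2.4  1.1] t 3.05
```

View pics/w1.png

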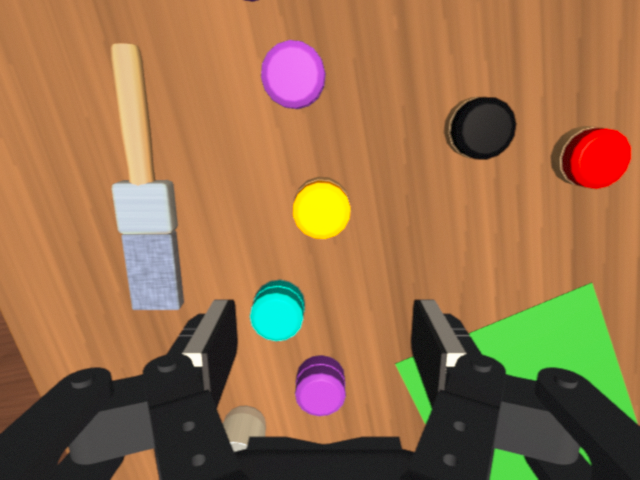

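The wrist view shows the amber top at (322,210), black at (483,127), red at (597,158), and the fingers clear of everything. I'll triangulate these with the top view.

```bash
python3 - <<'E'
from h import *
T,W=load('top0'),load('w1')
hsv=cv2.cvtColor(W['frame'],cv2.COLOR_RGB2HSV)
for n,lo,hi,(x0,y0,x1,y1),pt in[('amber',(24,200,200),(35,255,255),(280,165,370,250),(295.6,206.8)),('red',(0,200,120),(8,255,255),(545,115,639,200),(297.4,321.8)),('black',(0,0,0),(180,255,60),(440,85,525,170),(317.1,276.2))]:
    m=cv2.inRange(hsv[y0:y1,x0:x1],lo,hi);c=max(cv2.findContours(m,0,2)[0],key=cv2.contourArea)
    e=cv2.fitEllipse(cv2.convexHull(c));p=(e[0][0]+x0,e[0][1]+y0)
    print(n,np.round(p,1),np.round(e[1],1),'tri',tri((T,*pt),(W,*p)).round(1),*[(z,at(W,*p,z).round(1)[:2],at(T,*pt,z).round(1)[:2]) for z in(20,30)])
E
```

```text
amber [321.3 210.3] [55.2 56.4] tri [659.8  24.6  20.4] (20, array([659.5,  24.6]), array([660.1,  24.7])) (30, array([659. ,  22.3]), array([658.8,  24.4]))
red [600.2 158. ] [55.5 66.3] tri [458.   24.3  25.6] (20, array([454.2,  24.7]), array([457.9,  25.3])) (30, array([460.4,  22.4]), array([458.6,  25. ]))
black [482.9 127.6] [60.1 66. ] tri [536.3 -11.8  20.8] (20, array([535.7, -12.7]), array([536.6, -10.8])) (30, array([539.2, -13.8]), array([536.5, -10.8]))
```

Request:
arm_command(
  motion="0.5 -0.04 0 0.02 0 0 0;0.5 -0.04 0 0.02 0 0 0;0.5 0 0 0 0 0 0;0.5 0 0 0 0 0 0;0.5 0 0 0 0 0 0",
)

```text
t: 3.6
eef_pos: [673.1, 106.6, 143.2]
orientation: [-179.9, 0.0, -100.9]
ft_force: [0.2, -0.3, 0.4]
finger_gap: 64.5
grip_force: 0.0
```

```bash
python3 - <<'E'
from h import *
togo((659,24.5,60)); T=load('top0');W=load('w1');V=grab('wrist','w2'); print(V['fovy'])
def c(f,lo,hi,box=None):
    m=cv2.inRange(cv2.cvtColor(f['frame'],cv2.COLOR_RGB2HSV),lo,hi)
    if box: k=np.zeros_like(m);x0,y0,x1,y1=box;k[y0:y1,x0:x1]=m[y0:y1,x0:x1];m=k
    q=max(cv2.findContours(m,0,2)[0],key=cv2.contourArea); return cv2.fitEllipse(cv2.convexHull(q))
a=c(W,(24,200,200),(35,255,255)); b=c(V,(24,200,200),(35,255,255)); print(a,b)
print(tri((W,*a[0]),(V,*b[0])),tri((T,295.6,206.8),(V,*b[0])),tri((T,295.6,206.8),(V,*b[0]),(W,*a[0])))
im=V['frame'].copy(); cv2.ellipse(im,b,(0,0,255),1)
u,v=map(int,b[0]); u=max(100,min(540,u));v=max(75,v); cv2.imwrite('pics/w2c.png',cv2.resize(im[v-75:v+75,u-100:u+100,::-1],None,fx=4,fy=4,interpolation=cv2.INTER_CUBIC))
E
```

```text
eef [673.1 106.6 143.2] rpy [-1.7986e+02  4.0000e-02 -1.0094e+02] tool shift mm [83.3 -1.7 83.2] t 3.6
60.009710691561715
((321.3004455566406, 210.34689331054688), (55.17101287841797, 56.380279541015625), 100.88127899169922) ((322.4376525878906, 92.07849884033203), (69.99658203125, 73.91426086425781), 175.21722412109375)
[659.09942911  22.84231863  27.57001677] [658.75336815  23.67720872  33.36521334] [659.19209163  23.49001338  26.28131131]
```

View pics/w2c.png

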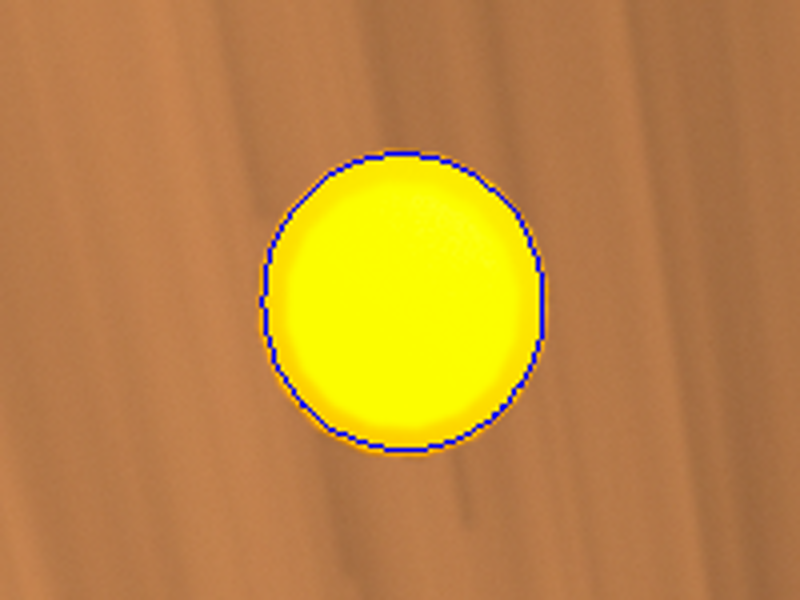

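The crop shows the amber top fitted cleanly, centred at (405,300) in the crop. The two wrist views give its top at z≈28 and its position at (659,23.5), which agrees with the 30 mm stated. I'll grasp it.

Request:
arm_command(
  motion="0.5 0.04 -0.001 0.02 0 0 0;0.5 0.044 -0.001 0.03 0 0 0;0.5 0 0 0.02 0 0 0;0.5 0 0 0.02 0 0 0;0.5 0 0 0.02 0 0 0;0.5 0 0 0.01 0 0 0;0.5 0 0 0.01 0 0 0;0.5 0 0 0.001 0 0 0;0.5 0 0 0 0 0 0;0.5 0 0 0 0 0 0",
)

```text
t: 4.65
eef_pos: [660.0, 26.2, 13.4]
orientation: [-179.9, 0.0, -101.0]
ft_force: [0.1, 1.0, 0.9]
finger_gap: 64.4
grip_force: 0.0
```

```bash
python3 - <<'E'
from h import *
togo((659,23.7,12))
E
```

```text
eef [660.   26.2  13.4] rpy [-1.7990e+02  2.0000e-02 -1.0098e+02] tool shift mm [2.7 0.5 1.4] t 4.65
```

Request:
arm_command(
  motion="0.5 0.003 0 0.001 0 0 0;-0.4 0 0 0 0 0 0;-0.4 0 0 0 0 0 0;-0.4 0 0 0 0 0 0;-0.4 0 0 0 0 0 0;-0.4 0 0 0 0 0 0;-0.4 0 0 0 0 0 0",
  force=25,
)

```text
t: 5.35
eef_pos: [659.0, 23.1, 11.6]
orientation: [-180.0, -0.0, -101.0]
ft_force: [-0.4, 0.1, 3.5]
finger_gap: 43.4
grip_force: 25.8
```

Request:
arm_command(
  motion="-0.4 0 0 0.0 0 0 0;-0.4 0 0 -0.02 0 0 0;-0.4 0 0 -0.03 0 0 0;-0.4 0 0 -0.04 0 0 0;-0.4 0.036 0.0138 0 0 0 0;-0.4 0.039 0.0138 0 0 0 0;-0.4 0.039 0.0138 0 0 0 0;-0.4 0.039 0.0138 0 0 0 0;-0.4 0.038 0.0138 0 0 0 0;-0.4 0 0 0 0 0 0;-0.4 0 0 0 0 0 0;-0.4 0 0 0 0 0 0",
)

```text
t: 6.55
eef_pos: [554.7, -150.7, 100.6]
orientation: [180.0, 0.0, -101.0]
ft_force: [0.2, 0.2, -0.0]
finger_gap: 43.2
grip_force: 25.7
```

```bash
python3 - <<'E'
from h import *
togo((554.6,-153.3,21)); grab('wrist','w3')
E
```

```text
eef [ 554.7 -150.7  100.6] rpy [ 1.7997e+02  1.0000e-02 -1.0097e+02] tool shift mm [ 2.6 -0.4 79.6] t 6.55
```

View pics/w3.png

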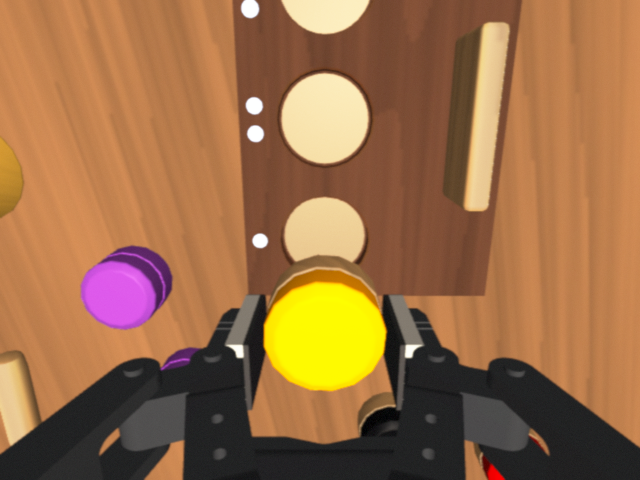

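The held amber cake sits upright at (325,333). Pocket 2 is in full view at (325,118), pocket 1 is partly hidden behind the cake at (325,235), and the handle top runs from (500,25) to (480,207).

```bash
python3 - <<'E'
from h import *
W=load('w3'); h=cv2.cvtColor(W['frame'],cv2.COLOR_RGB2HSV)
def el(lo,hi,b):
    x0,y0,x1,y1=b;m=cv2.inRange(h[y0:y1,x0:x1],lo,hi);q=max(cv2.findContours(m,0,2)[0],key=cv2.contourArea)
    e=cv2.fitEllipse(cv2.convexHull(q));return (e[0][0]+x0,e[0][1]+y0),e[1]
print(h[118,325],h[118,400])
p,s=el((0,0,190),(40,160,255),(268,60,385,180));P=at(W,*p,8);print('p2',p,s,P.round(1), at(W,*p,18).round(1))
b,s=el((24,200,200),(35,255,255),(240,260,410,400));B=at(W,*b,118.6);print('amber',b,s,B.round(1),'TCP',W['obs']['eef_pos'].round(1))
hs=[at(W,*q,57) for q in[(484,24),(508,26),(465,207),(488,209)]];print('handle',np.round(hs,1),np.mean(hs,0).round(1))
d=[at(W,*q,18) for q in[(250,8),(255,120),(260,241)]];print('dots',np.round(d,1),[np.degrees(np.arctan2(-v[0],v[1])) for v in(d[2]-d[0],d[2]-d[1])],np.linalg.norm(d[2]-d[1]))
e=[at(W,*q,18) for q in[(489,260),(520,10),(248,280),(235,20)]];print('edges',[np.degrees(np.arctan2(-v[0],v[1])) for v in(e[0]-e[1],e[2]-e[3])])
E
```

```text
[ 22  73 250] [ 10 146 124]
p2 (324.4794464111328, 117.98273849487305) (86.94111633300781, 90.00569152832031) [ 541.8 -220.2    8. ] [ 541.8 -220.3   18. ]
amber (324.44200897216797, 336.20001220703125) (107.6421890258789, 120.43171691894531) [ 555.  -152.3  118.6] TCP [ 554.7 -150.7  100.6]
handle [[ 471.2 -244.7   57. ]
 [ 461.7 -242.1   57. ]
 [ 485.8 -170.2   57. ]
 [ 475.5 -167.3   57. ]] [ 473.6 -206.1   57. ]
dots [[ 567.6 -277.7   18. ]
 [ 577.6 -226.2   18. ]
 [ 590.5 -161.2   18. ]] [np.float64(-11.159108931435101), np.float64(-11.246335399932285)] 66.29632174062263
edges [np.float64(-11.006458287255178), np.float64(-11.331343349688606)]
```

Request:
arm_command(
  motion="-0.4 0.003 0 0.02 0 0 0;-0.4 0 0 0.025 0 0 0;-0.4 0 0 0.015 0 0 0;-0.4 0 0 0.008 0 0 0;-0.4 0 0 0 0 0 0;-0.4 0 0 0 0 0 0;-0.4 0 0 0 0 0 0",
)

```text
t: 7.3
eef_pos: [554.9, -154.2, 34.5]
orientation: [-179.9, 0.0, -101.0]
ft_force: [0.7, 0.3, 0.2]
finger_gap: 42.9
grip_force: 25.7
```

```bash
python3 - <<'E'
from h import *
togo((554.2,-153.8,19.6))
E
```

```text
eef [ 554.9 -154.2   34.5] rpy [-179.88    0.   -100.98] tool shift mm [-0.2  0.7 14.9] t 7.3
```

Request:
arm_command(
  motion="-0.4 0 0 0.005 0 0 0;-0.4 0 0 0.004 0 0 0;-0.4 0 0 0.002 0 0 0;-0.4 0 0 0.001 0 0 0;-0.4 0 0 0 0 0 0;-0.4 0 0 0 0 0 0",
)

```text
t: 7.9
eef_pos: [554.1, -154.2, 21.3]
orientation: [-180.0, -0.0, -101.0]
ft_force: [-0.1, -0.2, -1.0]
finger_gap: 42.5
grip_force: 25.7
```

Request:
arm_command(
  motion="-0.4 0 0 0.001 0 0 0;-0.4 0 0 0 0 0 0;-0.4 0 0 0.0005 0 0 0;-0.4 0 0 0 0 0 0;-0.4 0 0 0 0 0 0",
)

```text
t: 8.4
eef_pos: [554.0, -154.2, 19.7]
orientation: [-180.0, -0.0, -101.0]
ft_force: [0.4, -0.3, -0.2]
finger_gap: 42.9
grip_force: 25.8
```

Request:
arm_command(
  motion="-0.4 0 0 0.0005 0 0 0;-0.4 0 0 0 0 0 0;-0.4 0 0 0.0005 0 0 0;-0.4 0 0 0 0 0 0;-0.4 0 0 0 0 0 0",
)

```text
t: 8.9
eef_pos: [554.1, -154.2, 19.6]
orientation: [-180.0, -0.0, -101.0]
ft_force: [-3.4, 0.8, 5.5]
finger_gap: 43.0
grip_force: 26.3
```

Request:
arm_command(
  motion="0.3 0 0 0 0 0 0;0.4 0 0 0 0 0 0;0.4 0 0 0 0 0 0;0.4 0 0 0 0 0 0;0.4 0 0 -0.01 0 0 0;0.4 0 0 -0.03 0 0 0;0.4 0 0 -0.05 0 0 0;0.4 0 0 0 0 0 0;0.4 0 0 0 0 0 0",
)

```text
t: 9.8
eef_pos: [555.1, -154.1, 111.2]
orientation: [-179.8, 0.1, -101.0]
ft_force: [-0.6, 1.3, -1.5]
finger_gap: 60.3
grip_force: 0.0
```

```bash
python3 - <<'E'
from h import *
togo((458.5,24.0,80)); W=grab('wrist','w4'); h=cv2.cvtColor(W['frame'],cv2.COLOR_RGB2HSV)
m=cv2.inRange(h,(24,200,200),(35,255,255));q=max(cv2.findContours(m,0,2)[0],key=cv2.contourArea);e=cv2.fitEllipse(cv2.convexHull(q))
print(e,at(W,*e[0],38).round(1),'top z from size', )
E
```

```text
eef [ 555.1 -154.1  111.2] rpy [-1.7975e+02  5.0000e-02 -1.0099e+02] tool shift mm [-156.4  128.8   31.2] t 9.8
((326.7000427246094, 250.36251831054688), (71.342529296875, 75.11479187011719), 89.52889251708984) [ 554.6 -155.2   38. ] top z from size
```

View pics/w4.png

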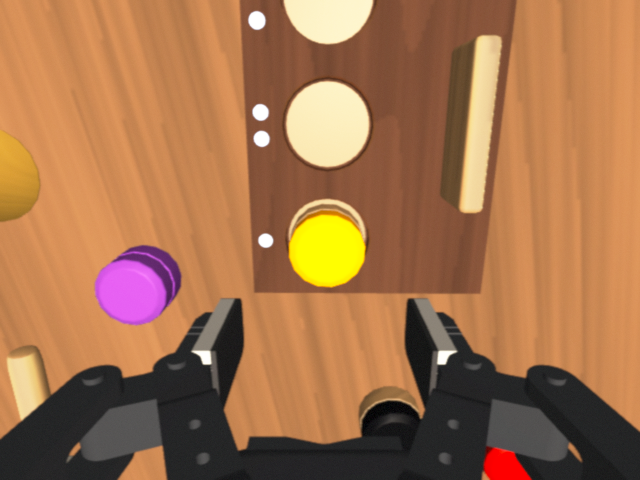

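Amber sits fully in pocket 1: its top is at (327,250), within 0.3 mm of the pocket centre. Next is red.

Request:
arm_command(
  motion="0.5 -0.0313 0.0258 0 0 0 0;0.5 -0.0313 0.0258 0 0 0 0;0.5 -0.0313 0.0258 0 0 0 0;0.5 -0.0313 0.0258 0 0 0 0;0.5 -0.0313 0.0258 0 0 0 0;0.5 0 0 0 0 0 0;0.5 0 0 0 0 0 0;0.5 0 0 0 0 0 0",
)

```text
t: 10.65
eef_pos: [457.2, 23.5, 108.1]
orientation: [179.9, -0.1, -101.0]
ft_force: [-0.1, 0.5, -0.4]
finger_gap: 64.1
grip_force: 0.0
```

```bash
cat >> h.py <<'E'
def puck(W,lo,hi,z,box=(0,0,640,300)):
    x0,y0,x1,y1=box;h=cv2.cvtColor(W['frame'],cv2.COLOR_RGB2HSV)[y0:y1,x0:x1]
    q=max(cv2.findContours(cv2.inRange(h,lo,hi),0,2)[0],key=cv2.contourArea);e=cv2.fitEllipse(cv2.convexHull(q))
    p=(e[0][0]+x0,e[0][1]+y0);P=at(W,*p,z);print('puck',np.round(p,1),np.round(e[1],1),P.round(1));return P
E
python3 - <<'E'
from h import *
W=grab('wrist','w5'); P=puck(W,(0,200,120),(8,255,255),30,(200,150,440,330)); togo((P[0],P[1]+1,12)); togo((458.6,24,12))
E
```

```text
puck [324.  246.6] [73.8 74.2] [457.6  21.6  30. ]
eef [457.3  23.3 108.1] rpy [ 1.7995e+02 -5.0000e-02 -1.0106e+02] tool shift mm [ 0.6 -0.4 96.1] t 10.7
eef [457.3  23.3 108.1] rpy [ 1.7995e+02 -5.0000e-02 -1.0106e+02] tool shift mm [-1.  -1.2 96.1] t 10.7
```

Request:
arm_command(
  motion="0.5 0 -0.0005 0.03 0 0 0;0.5 0 0 0.03 0 0 0;0.5 0 0 0.02 0 0 0;0.5 0 0 0.01 0 0 0;0.5 0 0 0.006 0 0 0;0.5 0 0 0 0 0 0;0.5 0 0 0 0 0 0;0.5 0 0 0 0 0 0",
)

```text
t: 11.5
eef_pos: [458.4, 24.2, 13.8]
orientation: [-179.9, 0.0, -101.0]
ft_force: [-0.2, -0.1, 0.5]
finger_gap: 63.9
grip_force: 0.0
```

Request:
arm_command(
  motion="0.5 0 0 0.0015 0 0 0;-0.4 0 0 0 0 0 0;-0.4 0 0 0 0 0 0;-0.4 0 0 0 0 0 0;-0.4 0 0 0 0 0 0;-0.4 0 0 0 0 0 0;-0.4 0 0 0 0 0 0",
)

```text
t: 12.2
eef_pos: [457.9, 24.1, 11.5]
orientation: [-180.0, 0.0, -101.0]
ft_force: [-0.9, 0.5, 3.2]
finger_gap: 42.9
grip_force: 25.8
```

Request:
arm_command(
  motion="-0.4 0 0 -0.01 0 0 0;-0.4 0 0 -0.04 0 0 0;-0.4 0 0 -0.04 0 0 0;-0.4 0.0318 -0.0183 0 0 0 0;-0.4 0.0318 -0.0183 0 0 0 0;-0.4 0.0318 -0.0183 0 0 0 0;-0.4 0.0318 -0.0183 0 0 0 0;-0.4 0.0318 -0.0183 0 0 0 0;-0.4 0.0318 -0.0183 0 0 0 0;-0.4 0.0318 -0.0183 0 0 0 0;-0.4 0 0 0 0 0 0;-0.4 0 0 0 0 0 0;-0.4 0 0 0 0 0 0",
)

```text
t: 13.5
eef_pos: [540.8, -218.4, 101.2]
orientation: [180.0, 0.0, -101.0]
ft_force: [-0.3, 0.1, -0.9]
finger_gap: 42.8
grip_force: 25.9
```

```bash
python3 - <<'E'
from h import *
W=grab('wrist','w6'); P=puck(W,(0,200,120),(8,255,255),bot.get_obs()['eef_pos'][2]+18.3,(220,240,430,440)); Q=puck(W,(0,0,190),(40,160,255),8,(255,10,400,185))
h=cv2.cvtColor(W['frame'],cv2.COLOR_RGB2HSV)
e=np.array(W['obs']['eef_pos']); togo((541.8+e[0]-P[0],-220.2+e[1]-P[1],19.6)); togo((541.7,-218.3,19.6))
E
```

```text
puck [324.6 329.3] [120.4 122.5] [ 540.5 -222.9  119.7]
puck [359.1  32.9] [ 46.2 930.1] [ 502.4 -326.1    8. ]
eef [ 540.9 -218.2  101.4] rpy [-180.      0.   -100.94] tool shift mm [-2.7 -0.7 81.8] t 13.55
eef [ 540.9 -218.2  101.4] rpy [-180.      0.   -100.94] tool shift mm [-0.  -0.8 81.8] t 13.55
```

Request:
arm_command(
  motion="-0.4 -0.0005 -0.0007 0.02 0 0 0;-0.4 0 0 0.025 0 0 0;-0.4 0 0 0.015 0 0 0;-0.4 0 0 0.01 0 0 0;-0.4 0 0 0.006 0 0 0;-0.4 0 0 0.002 0 0 0;-0.4 0 0 0.001 0 0 0;-0.4 0 0 0 0 0 0;-0.4 0 0 0 0 0 0",
)

```text
t: 14.45
eef_pos: [542.2, -218.7, 22.9]
orientation: [-179.9, -0.0, -101.0]
ft_force: [0.3, -0.7, -0.3]
finger_gap: 42.9
grip_force: 25.9
```

Request:
arm_command(
  motion="-0.4 0 0 0.001 0 0 0;-0.4 0 0 0.001 0 0 0;-0.4 0 0 0.001 0 0 0;-0.4 0 0 0 0 0 0;-0.4 0 0 0 0 0 0;-0.4 0 0 0 0 0 0",
)

```text
t: 15.05
eef_pos: [541.9, -218.6, 19.6]
orientation: [-180.0, -0.0, -101.0]
ft_force: [-2.3, 0.7, 3.3]
finger_gap: 42.8
grip_force: 26.1
```

Request:
arm_command(
  motion="0.3 0 0 0 0 0 0;0.4 0 0 0 0 0 0;0.4 0 0 0 0 0 0;0.4 0 0 0 0 0 0;0.4 0 0 -0.01 0 0 0;0.4 0 0 -0.03 0 0 0;0.4 0 0 -0.05 0 0 0;0.5 0 0 0 0 0 0;0.5 -0.0405 0.009 0 0 0 0;0.5 -0.0405 0.009 0 0 0 0;0.5 -0.0405 0.009 0 0 0 0;0.5 -0.0405 0.009 0 0 0 0;0.5 -0.0405 0.009 0 0 0 0;0.5 0 0 0 0 0 0;0.5 0 0 0 0 0 0;0.5 0 0 0 0 0 0",
)

```text
t: 16.65
eef_pos: [536.4, -11.8, 109.6]
orientation: [-180.0, -0.0, -101.0]
ft_force: [1.0, -0.6, -0.9]
finger_gap: 64.0
grip_force: 0.0
```

```bash
python3 - <<'E'
from h import *
W=grab('wrist','w7'); T=grab('top','top1'); P=puck(W,(0,0,0),(180,255,60),30,(275,190,375,300)); togo((P[0]-.3,P[1]+1.6,12)); togo((536.6,-11.5,12))
for n,lo,hi,b in[('a',(20,150,100),(35,255,255),(360,240,500,320)),('r',(0,200,120),(8,255,255),(360,240,500,320))]: puck(T,lo,hi,38,b)
E
```

```text
puck [325.2 243.1] [71.9 73.2] [536.  -15.1  30. ]
eef [536.3 -12.3 109.3] rpy [-1.7999e+02 -1.0000e-02 -1.0108e+02] tool shift mm [ 1.3  0.4 97.3] t 16.75
eef [536.3 -12.3 109.3] rpy [-1.7999e+02 -1.0000e-02 -1.0108e+02] tool shift mm [-0.8 -0.1 97.3] t 16.75
puck [398.5 263.8] [23.8 25.5] [ 554.8 -151.9   38. ]
puck [436.  269.8] [23.7 24.8] [ 543.  -216.5   38. ]
```

Request:
arm_command(
  motion="0.5 0 0 0.03 0 0 0;0.5 0 0 0.03 0 0 0;0.5 0 0 0.02 0 0 0;0.5 0 0 0.01 0 0 0;0.5 0 0 0.006 0 0 0;0.5 0 0 0.001 0 0 0;0.5 0 0 0 0 0 0;-0.4 0 0 0 0 0 0;-0.4 0 0 0 0 0 0;-0.4 0 0 0 0 0 0;-0.4 0 0 0 0 0 0;-0.4 0 0 0 0 0 0;-0.4 0 0 0 0 0 0",
)

```text
t: 18.05
eef_pos: [537.1, -11.1, 13.4]
orientation: [-179.9, 0.0, -101.0]
ft_force: [-1.0, 0.3, 5.2]
finger_gap: 43.0
grip_force: 25.9
```

Request:
arm_command(
  motion="-0.4 0 0 -0.01 0 0 0;-0.4 0 0 -0.04 0 0 0;-0.4 0 0 -0.04 0 0 0;-0.4 0.0384 -0.0063 0 0 0 0;-0.4 0.0384 -0.0063 0 0 0 0;-0.4 0.0384 -0.0063 0 0 0 0;-0.4 0.0384 -0.0063 0 0 0 0;-0.4 0.0384 -0.0063 0 0 0 0;-0.4 0.0384 -0.0063 0 0 0 0;-0.4 0.0375 -0.0063 0 0 0 0;-0.4 0 0 0 0 0 0;-0.4 0 0 0 0 0 0;-0.4 0 0 0 0 0 0",
)

```text
t: 19.35
eef_pos: [528.4, -282.0, 102.1]
orientation: [180.0, 0.0, -101.0]
ft_force: [-0.4, 0.5, -0.7]
finger_gap: 42.9
grip_force: 25.8
```

```bash
python3 - <<'E'
from h import *
W=grab('wrist','w8'); togo((529.0,-283,21.4))
a=W['frame'][120:420,120:520,::-1]; b=load('w6')['frame'][120:420,120:520,::-1]
cv2.imwrite('pics/cmp.png',np.hstack([a,b]))
E
```

```text
eef [ 528.6 -281.7  102.3] rpy [ 1.8000e+02  1.0000e-02 -1.0093e+02] tool shift mm [ 1.2 -0.6 80.9] t 19.4
```

View pics/cmp.png

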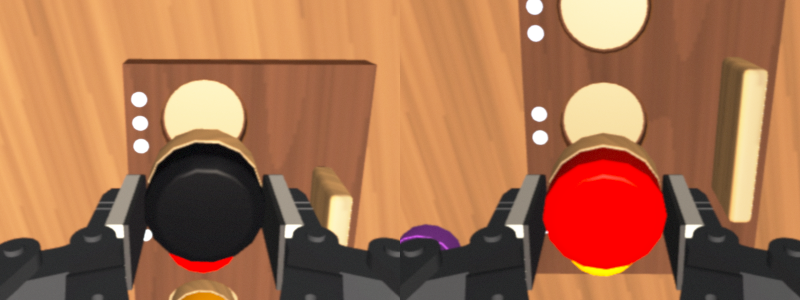

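The left half shows black held at (205,202) and the right half shows red at (604,210) at the same stage. Black sits about 1.8 mm further toward tool +x, so the target moves back by that much, which is about where the arm already is. I'll lower it.

Request:
arm_command(
  motion="-0.4 0 -0.0005 0.02 0 0 0;-0.4 0 0 0.025 0 0 0;-0.4 0 0 0.015 0 0 0;-0.4 0 0 0.01 0 0 0;-0.4 0 0 0.005 0 0 0;-0.4 0 0 0.002 0 0 0;-0.4 0 0 0 0 0 0;-0.4 0 0 0 0 0 0;-0.4 0 0 0 0 0 0",
)

```text
t: 20.3
eef_pos: [529.4, -282.9, 26.0]
orientation: [-179.9, -0.0, -101.0]
ft_force: [-0.4, -0.6, -1.1]
finger_gap: 43.6
grip_force: 25.8
```

Request:
arm_command(
  motion="-0.4 -0.001 0 0 0 0 0;-0.4 0 0 0.001 0 0 0;-0.4 0 0 0.001 0 0 0;-0.4 0 0 0.001 0 0 0;-0.4 0 0 0 0 0 0;-0.4 0 0 0 0 0 0;-0.4 0 0 0 0 0 0",
)

```text
t: 21.0
eef_pos: [529.2, -281.8, 22.2]
orientation: [-180.0, -0.0, -101.0]
ft_force: [0.1, -0.1, 0.2]
finger_gap: 42.9
grip_force: 25.8
```

Request:
arm_command(
  motion="-0.4 0 0 0.0005 0 0 0;-0.4 0 0 0.0005 0 0 0;-0.4 0 0 0.0003 0 0 0;-0.4 0 0 0 0 0 0;-0.4 0 0 0 0 0 0",
)

```text
t: 21.5
eef_pos: [529.2, -281.8, 21.5]
orientation: [-180.0, -0.0, -101.0]
ft_force: [-3.2, 1.9, 5.2]
finger_gap: 43.2
grip_force: 26.3
```

Request:
arm_command(
  motion="0.3 0 0 0 0 0 0;0.4 0 0 0 0 0 0;0.4 0 0 0 0 0 0;0.4 0 0 0 0 0 0;0.4 0 0 -0.01 0 0 0;0.4 0 0 -0.03 0 0 0;0.4 0 0 -0.05 0 0 0;0 0 0 0 0 0 0;0 -0.0323 0.0348 0 0 0 0;0 -0.0323 0.0348 0 0 0 0;0 0 0 0 0 0 0;0 0 0 0 0 0 0;0 0 0 0 0 0 0",
)

```text
t: 22.8
eef_pos: [473.9, -205.4, 111.8]
orientation: [-179.9, -0.0, -101.0]
ft_force: [0.3, -0.4, -0.5]
finger_gap: 42.6
grip_force: 0.0
```

```bash
python3 - <<'E'
from h import *
grab('wrist','w9');T=grab('top','top2')
for lo,hi in[((20,150,100),(35,255,255)),((0,200,120),(8,255,255)),((0,0,0),(180,255,45))]: puck(T,lo,hi,38,(385,245,490,295))
togo((473.3,-205,28))
E
```

```text
puck [398.5 263.9] [23.5 25.4] [ 554.7 -151.9   38. ]
puck [435.9 269.8] [23.9 24.6] [ 543.1 -216.4   38. ]
puck [469.1 279.3] [26.1 34.3] [ 525.6 -273.3   38. ]
eef [ 473.7 -205.6  111.1] rpy [-1.7999e+02 -1.0000e-02 -1.0104e+02] tool shift mm [-0.6  0.5 83.1] t 22.9
```

Request:
arm_command(
  motion="0 0 0.0005 0.02 0 0 0;0 0 0 0.025 0 0 0;0 0 0 0.02 0 0 0;0 0 0 0.01 0 0 0;0 0 0 0.006 0 0 0;0 0 0 0.002 0 0 0;0 0 0 0 0 0 0;-0.3 0 0 0 0 0 0;-0.6 0 0 0 0 0 0;-0.8 0 0 0 0 0 0;-1 0 0 0 0 0 0;-1 0 0 0 0 0 0;-1 0 0 0 0 0 0;-1 0 0 0 0 0 0",
  force=40,
)

```text
t: 24.3
eef_pos: [472.7, -205.0, 28.7]
orientation: [-180.0, -0.0, -101.0]
ft_force: [-3.4, 0.8, 5.7]
finger_gap: 11.7
grip_force: 40.7
```

Request:
arm_command(
  motion="-1 0 0 0.0005 0 0 0;-1 0 0 0 0 0 0;-1 0 0 0 0 0 0",
)

```text
t: 24.6
eef_pos: [472.7, -205.0, 28.7]
orientation: [-180.0, -0.0, -101.0]
ft_force: [-5.4, 3.5, 9.4]
finger_gap: 11.2
grip_force: 41.2
```

```bash
cat >> h.py <<'E'
def mat(T,box=(60,215,250,380)):
    x0,y0,x1,y1=box;m=np.zeros((480,640),np.uint8);m[y0:y1,x0:x1]=cv2.inRange(cv2.cvtColor(T['frame'],cv2.COLOR_RGB2HSV),(45,100,50),(80,255,255))[y0:y1,x0:x1]
    q=max(cv2.findContours(m,0,1)[0],key=cv2.contourArea);return np.array([at(T,*p,1)[:2] for p in q[:,0]])
def rectfit(P,w,h,g):
    from scipy.optimize import least_squares
    def res(v):
        c,s=np.cos(v[2]),np.sin(v[2]);L=(P-v[:2])@np.array([[c,-s],[s,c]])
        d=np.abs(L)-[w/2+v[3],h/2+v[3]]; return np.where(d.max(1)>0,np.hypot(*np.maximum(d,0).T),d.max(1))
    r=least_squares(res,[*g[:2],np.radians(g[2]),0],loss='soft_l1');v=r.x;return v[:2].round(2),np.degrees(v[2]).round(2),v[3].round(2),np.sqrt(np.mean(r.fun**2)).round(2)
E
python3 - <<'E'
from h import *
for n in('top0','top1','top2'): print(rectfit(mat(load(n)),180,240,(504,274,15)))
print(bot.get_obs()['ft_force']);togo((461,262,28))
E
```

```text
(array([505.16, 273.87]), np.float64(15.01), np.float64(-0.95), np.float64(0.5))
(array([507.23, 275.78]), np.float64(15.04), np.float64(-4.01), np.float64(33.02))
(array([505.16, 273.86]), np.float64(15.0), np.float64(-0.93), np.float64(0.5))
[-5.35433589  3.51555438  9.39122977]
eef [ 472.7 -205.    28.7] rpy [-1.7998e+02 -2.0000e-02 -1.0098e+02] tool shift mm [-456.3  100.4    0.7] t 24.6
```

Request:
arm_command(
  motion="-1 -0.00489 0.00107 0 0 0 0;-1 -0.00977 0.00214 0 0 0 0;-1 -0.01466 0.0032 0 0 0 0;-1 -0.01954 0.00427 0 0 0 0;-1 -0.01954 0.00427 0 0 0 0;-1 -0.01954 0.00427 0 0 0 0;-1 -0.01954 0.00427 0 0 0 0;-1 -0.01466 0.0032 0 0 0 0;-1 -0.00977 0.00214 0 0 0 0;-1 0 0 0 0 0 0;-1 0 0 0 0 0 0",
)

```text
t: 25.7
eef_pos: [470.3, -69.3, 28.7]
orientation: [-179.9, 0.1, -100.9]
ft_force: [-2.9, 3.5, 7.5]
finger_gap: 11.3
grip_force: 41.1
```

Request:
arm_command(
  motion="-1 -0.00489 0.00107 0 0 0 0;-1 -0.00977 0.00214 0 0 0 0;-1 -0.01466 0.0032 0 0 0 0;-1 -0.01954 0.00427 0 0 0 0;-1 -0.01954 0.00427 0 0 0 0;-1 -0.01954 0.00427 0 0 0 0;-1 -0.01954 0.00427 0 0 0 0;-1 -0.01954 0.00427 0 0 0 0;-1 -0.01954 0.00427 0 0 0 0;-1 -0.01954 0.00427 0 0 0 0;-1 -0.01954 0.00427 0 0 0 0;-1 -0.01954 0.00427 0 0 0 0;-1 -0.01954 0.00427 0 0 0 0;-1 -0.01954 0.00427 0 0 0 0;-1 -0.01954 0.00427 0 0 0 0;-1 -0.01954 0.00427 0 0 0 0;-1 -0.01466 0.0032 0 0 0 0;-1 -0.00977 0.00214 0 0 0 0;-1 -0.00977 0.00214 0 0 0 0;-1 -0.007 0.0015 0 0 0 0",
)

```text
t: 27.7
eef_pos: [462.7, 260.6, 28.7]
orientation: [-179.9, -0.2, -101.0]
ft_force: [1.2, -10.3, 8.6]
finger_gap: 10.9
grip_force: 41.2
```

Request:
arm_command(
  motion="-1 0 0 0 0 0 0;-1 0 0 0 0 0 0;-1 0 0 0 0 0 -1;-1 0 0 0 0 0 -2;-1 0 0 0 0 0 -2.5;-1 0 0 0 0 0 -2.5;-1 0 0 0 0 0 -2.5;-1 0 0 0 0 0 -2.5;-1 0 0 0 0 0 -2.5;-1 0 0 0 0 0 -2.5;-1 0 0 0 0 0 -2.5;-1 0 0 0 0 0 -2.5;-1 0 0 0 0 0 -1.5;-1 0 0 0 0 0 -1;-1 0 0 0 0 0 0;-1 0 0 0 0 0 0;-1 0 0 0 0 0 0",
)

```text
t: 29.4
eef_pos: [462.9, 262.0, 28.7]
orientation: [-179.9, -0.0, -75.5]
ft_force: [1.2, -2.8, 5.7]
finger_gap: 11.2
grip_force: 40.9
```

```bash
python3 - <<'E'
from h import *
T=grab('top','top3'); togo((461.7,262.2,28.7))
h=cv2.cvtColor(T['frame'],cv2.COLOR_RGB2HSV)
cv2.imwrite('pics/t3.png',cv2.resize(T['frame'][220:375,65:255,::-1],None,fx=3.8,fy=3.8,interpolation=cv2.INTER_CUBIC))
E
```

```text
eef [462.8 262.   28.7] rpy [-1.7987e+02 -1.0000e-02 -7.5520e+01] tool shift mm [-0.5  1.1  0. ] t 29.45
```

View pics/t3.png

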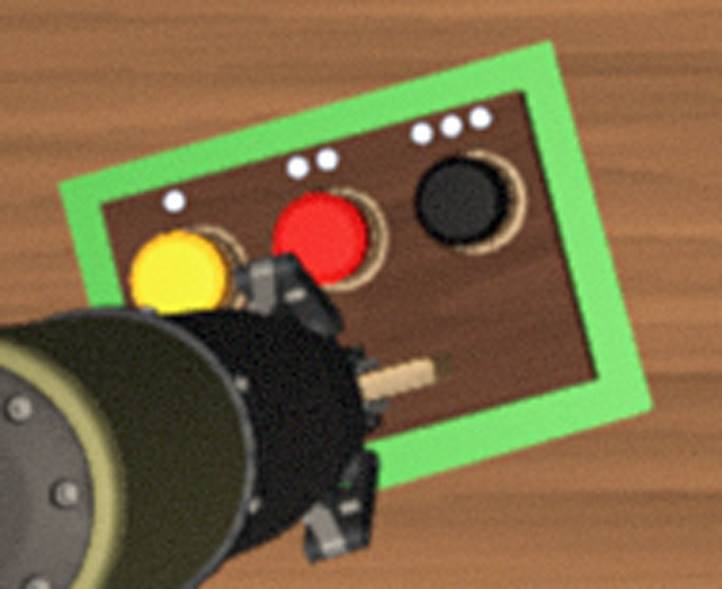

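The crop shows all three cakes in their pockets: amber (180,275), red (321,239), black (462,201). The tray is on the cloth with its edges running (103,203)–(523,92)–(598,378). I'll measure the leftover offset against the cloth.

```bash
python3 - <<'E'
from h import *
T=load('top3'); y=np.radians(15.0);M=np.array([505.16,273.87]);Rm=np.array([[np.cos(y),np.sin(y)],[-np.sin(y),np.cos(y)]])
h=cv2.cvtColor(T['frame'],cv2.COLOR_RGB2HSV)[:,:,:].astype(float)
g=cv2.cvtColor(T['frame'],cv2.COLOR_RGB2LAB)[:,:,1].astype(np.float32)  # green-ness
f=240/np.tan(np.radians(T['fovy']/2))
def pix(l,z):
    p=np.r_[Rm.T@np.array(l)+M,z]; q,_=cv2.projectPoints(p[None],np.array(T['rvec']),np.array(T['tvec']),np.array([[f,0,T['cx']],[0,f,T['cy']],[0,0,1]]),None); return q.ravel()
def edge(fn,z):  # find crossing of LAB a along local scan s, in mat frame
    s=np.linspace(-12,12,97);v=[]
    for k in s:
        q=pix(fn(k),z); v.append(cv2.getRectSubPix(g,(1,1),(float(q[0]),float(q[1])))[0,0])
    v=np.array(v);mid=(v.max()+v.min())/2;i=np.where(np.diff(np.sign(v-mid)))[0]; return s[i[0]] if len(i)==1 else np.nan
E={'front x=+70 z18':[edge(lambda k:(70+k,t),18) for t in(80,40,0,-40,-80)],'right y=-100 z1':[edge(lambda k:(t,-100+k),1) for t in(60,30,0,-30,-60)],'back x=-70 z18':[edge(lambda k:(-70+k,t),18) for t in(-60,-75,-90)],'left y=100 z18':[edge(lambda k:(t,100+k),18) for t in(60,45,30)]}
for k,v in E.items(): print(k,np.round(v,2))
E
```

```text
front x=+70 z18 [2.5  1.75 1.25 0.5  0.25]
right y=-100 z1 [-1.   -0.5   0.    0.5   0.75]
back x=-70 z18 [1.75 1.25 1.25]
left y=100 z18 [-2.75 -2.5  -2.25]
```

Request:
arm_command(
  motion="-1 0 0.0008 0 0 0 -0.4;-1 -0.0003 0.0009 0 0 0 -0.4;-1 0 0 0 0 0 0;-1 0 0 0 0 0 0;-1 0 0 0 0 0 0;-1 0 0 0 0 0 0",
)

```text
t: 30.05
eef_pos: [461.5, 262.4, 28.7]
orientation: [-179.8, 0.0, -74.7]
ft_force: [4.8, -1.7, 4.7]
finger_gap: 11.5
grip_force: 40.6
```

Request:
arm_command(
  motion="-0.3 0 0 0 0 0 0;0 0 0 0 0 0 0;0 0 0 0 0 0 0;0 0 0 0 0 0 0;0 0 0 -0.01 0 0 0;0 0 0 -0.03 0 0 0;0 0 0 -0.04 0 0 0;0 0 0 -0.04 0 0 0;0 0.04 0 0 0 0 0;0 0.045 0 0 0 0 0;0 0.045 0 0 0 0 0;0 0.045 0 0 0 0 0;0 0.045 0 0 0 0 0;0 0 0 0 0 0 0;0 0 0 0 0 0 0",
)

```text
t: 31.55
eef_pos: [518.3, 48.8, 148.0]
orientation: [-180.0, 0.0, -74.8]
ft_force: [-0.3, 0.6, -0.7]
finger_gap: 43.1
grip_force: 0.0
```

```bash
python3 - <<'E'
from h import *
T=grab('top','top4'); togo((461.7,262.2,28.7)); y=np.radians(15.0);M=np.array([505.16,273.87]);Rm=np.array([[np.cos(y),np.sin(y)],[-np.sin(y),np.cos(y)]])
g=cv2.cvtColor(T['frame'],cv2.COLOR_RGB2LAB)[:,:,1].astype(np.float32)
f=240/np.tan(np.radians(T['fovy']/2));K=np.array([[f,0,T['cx']],[0,f,T['cy']],[0,0,1]])
def edge(fn,z):
    s=np.linspace(-12,12,97);v=[]
    for k in s:
        q=cv2.projectPoints(np.r_[Rm.T@np.array(fn(k))+M,z][None],np.array(T['rvec']),np.array(T['tvec']),K,None)[0].ravel()
        v.append(cv2.getRectSubPix(g,(1,1),(float(q[0]),float(q[1])))[0,0])
    v=np.array(v);mid=(v.max()+v.min())/2;i=np.where(np.diff(np.sign(v-mid)))[0]; return s[i[0]] if len(i)==1 else np.nan
t=(-60,-30,0,30,60)
for n,F,z in[('tray front',lambda a:lambda k:(70+k,a),18),('tray back',lambda a:lambda k:(-70+k,a),18),('tray right',lambda a:lambda k:(a*.8,-100+k),1),('tray left',lambda a:lambda k:(a*.8,100+k),18),('mat front',lambda a:lambda k:(90+k,a),1),('mat back',lambda a:lambda k:(-90+k,a),1),('mat right',lambda a:lambda k:(a,-120+k),1),('mat left',lambda a:lambda k:(a,120+k),1)]:
    print(n,np.round([edge(F(a),z) for a in t],2))
O=load('top0')['frame'].astype(int);d=(np.abs(T['frame'].astype(int)-O).max(2)>60).astype(np.uint8)
n,l,st,c=cv2.connectedComponentsWithStats(d);print([s.tolist() for s in st[1:] if s[4]>40])
for n,lo,hi in[('a',(20,150,100),(35,255,255)),('r',(0,200,120),(8,255,255)),('k',(0,0,0),(180,255,60))]:
    P=puck(T,lo,hi,38,(70,225,245,300) if n!='k' else (170,255,205,290));print(n,(Rm@(P[:2]-M)).round(1))
E
```

```text
eef [518.2  49.7 147.8] rpy [-1.7998e+02  1.0000e-02 -7.4730e+01] tool shift mm [-219.9   -1.5  119.1] t 31.6
tray front [ 0.    0.25  0.   -0.25 -0.25]
tray back [nan nan nan nan nan]
tray right [nan nan nan nan nan]
tray left [nan nan  0.  0.  0.]
mat front [0.25 0.25 0.25 0.25 0.25]
mat back [ nan  nan  nan  nan -3.5]
mat right [  nan   nan   nan   nan -0.75]
mat left [9.5   nan 0.25 0.25 0.25]
[[284, 195, 24, 24, 436], [370, 237, 122, 76, 4081], [0, 244, 292, 236, 15249], [227, 244, 55, 18, 134], [278, 250, 29, 59, 237], [305, 264, 25, 25, 458], [227, 272, 82, 81, 858], [236, 297, 16, 8, 77], [279, 304, 9, 9, 44], [411, 305, 44, 11, 125], [214, 331, 56, 17, 307], [129, 341, 67, 24, 305], [188, 365, 36, 20, 83], [88, 454, 20, 10, 71]]
puck [110.7 294.4] [23.4 25.3] [512.8 344.5  38. ]
a [25.7 66.3]
puck [147.8 283.6] [24.3 25.1] [530.  280.9  38. ]
r [25.8  0.3]
puck [181.3 272.9] [18.1 31.7] [547.2 223.2  38. ]
k [ 27.5 -59.8]
```

The tray is centred to within about 0.3 mm and 0.2°. The cakes are seated, and the bottle, bell and brush have not moved. I'm handing the job in.

```bash
python3 -c "
from station import bot
print(bot.close_job())"
```

```text
the job is handed in; nothing more can be done
None
```

The job is handed in at about 32 s: amber, red and black are in pockets one to three, and the tray is centred on the cloth (the two edges I could check are within about 0.3 mm and 0.2°), released, with the bottle, bell and brush unmoved.

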